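Fit the cross handle on the rolling mill's square spindle

ROBOT

A 7-joint arm with a two-finger parallel gripper is mounted at the origin on a cart in front of the work surface, level with it; the furniture and walls round the work are solid. World frame = base frame: x ahead of the robot, y to its left, z up, the work surface at z = 0. Lengths are in m, angles in rad, forces in N, time in s.
With the tool pointing down it reaches from about 0.425 to 0.925 m from the base axis. Payload 6.8 kg.
Tool frame: the origin (TCP) lies at the very end of the fingers, on their centre line; the grasp point (between the pads) lies 19 mm behind it; z points along the fingers, x is the direction in which the jaws open and shut, and the axes are right-handed (so a half turn about z gives the same grasp; the last joint's range is limited). The gripper opens to 85 mm and grips with 20 to 120 N. Pads are 22 mm wide; open, the fingers measure 114 mm over their backs; the gripper's body (76 mm by 85 mm) begins 54 mm behind the grasp point. The pads swing forward as they close: fully open they stand 13 mm farther back than shut.
Start: joints at [1.116, 0.477, 0.022, 1.555, -0.011, 1.109, -0.083], TCP at [0.229, -0.635, 0.231] pointing down, gripper open.
Joint ranges: [-2.96, 2.96], [-0.34, 2.1], [-1.41, 1.46], [0.24, 2.44], [-1.37, 4.51], [0.17, 1.92], [-2.96, 2.96]. Speed limits (rad/s): [2.39, 2.39, 3.14, 3.14, 3.14, 3.14, 3.14].

INTERFACE

Orientations are given as a rotation vector (axis times angle).
In Python, from bench import r, grab_frame gives the robot as it stands. The module is installed in compiled form; this text tells all that it offers.
- The arm moves only by the tool send_rows, never from a script. Its argument "series" is a list of rows, each a list of 2 entries, a list of its own where there are three numbers: the shift along the tool's x, y, z in m, then the turn, a rotation vector about the tool's x, y, z in units of 5 degrees (1.0 is 5 degrees). A call has 1 to 20 rows; each row shifts and turns the commanded pose from where the row before left it, along the tool's axes as they then stand; what a row does not reach is not made up. A row lasts 1/8 s, in which the tool goes at most 62.5 mm and 10.7 degrees, less where a joint would pass 70% of its speed; a pose out of reach is approached as far as the arm can. A call is refused whole if a number of a shift passes 0.0625 or a number of a turn 1, either way. A call with a gripper value outside its range is refused whole. "fingers" is the closure in counts, from 0 (fully open) to 255 (shut), set as the call begins (left out, the last holds). The fingers move at their own pace and stop on an object; "grip_force" is the grip in N (left out, the last holds). Time passes only in rows, so rows that do not move let the fingers close. It gives the time, the measured TCP pose, the force and the opening at its end, in the units of the state.
- r.get_obs(): the state, without advancing time (a new reading comes with each control period).
- grab_frame(name): name is "side" or "top" or "wrist"; returns a dict with "frame" (384x512x3 uint8, red, green, blue), "fx", "fy", "cx", "cy" (pixels), "origin" and "rotation" of the camera in the world; the wrist camera has in their place "T_tool_cam" (4x4, takes a point from camera to tool coordinates, whose origin is the TCP and whose axes are the tool frame's). Camera axes: x right, y down, z forward; pixel columns grow to the right and rows downward; lengths in m; the calibration is good to about 2 mm. A picture is of the moment at which its call begins: read the wrist's pose just before it. There is no depth.
- r.hand_in(): hands the job in, once; it reports no verdict.
The state is a dict: "clock": time; "joints": joint angles; "qvel": joint speeds; "tau": joint torques, N m; "tcp_pos": TCP position; "orientation": TCP orientation; "contact_force": force on the tool from outside, world axes, zero at the start; "moment": the same for the moment, N m; "grip_width": finger opening in m.
Only numpy, scipy, OpenCV 4.12 (cv2) and the standard library are available. Lean on these libraries where they do the work, as an engineer would, in place of code of your own. Each camera call takes 0.05 s, during which the arm holds its last target.

TASK

Get the small rolling mill ready for use: swing its hinged spindle guard up and over, past upright, so that it stays open on its own, then fit the loose cross handle onto the square spindle under it, turned so that the flats match and pushed down fully home on the spindle's collar. Let go of everything, and leave the glass jar, the brass brush and the copper tongs where they lie.

Things in the scene. Friction and masses are not known exactly. Their poses are not given: they have to be found in the camera images.
- handle: loose cross handle, 0.35 kg: dark square hub 36 x 36 x 60 mm high; low down four 12 mm spokes with black ball ends, 120 mm across, nothing of them above 22 mm, so the upper hub is clear to grip from above. Stands on its hub on the bench. Origin: centre of the hub's underside; z up, x and y along the spokes and square to the hub's faces. Bore: see handle_bore
- handle_bore (a point): the handle's square bore, this point at its mouth (same frame as the handle's origin): open below, 22 x 22 mm, 30 mm deep, blind, its sides parallel to the hub's faces, so that any of four ways round fits
- mill: small rolling mill, heavy grey machine fixed to the bench, 155 x 112 mm, 114 mm high at its two rear hinge posts (their near faces 69 mm behind the spindle axis), top plate 65 mm high. Origin: on the spindle axis at bench level; x from its front to its rear, away from the robot give or take its yaw; z up
- spindle_shoulder (a point): on the axis of the mill's upright spindle, on the top face of its 38 mm round collar, 72 mm above the bench. From it rises a square steel shaft 20 x 20 mm, 26 mm long, its last 7 mm tapering to 14 x 14 mm. z up; x and y square to the shaft's flats. The spindle turns only stiffly (0.5 N m) and starts turned at random; the shut guard hides it from above
- guard (a joint): angle of the aluminium spindle guard, rad: 0 = shut, a level plate 66 mm wide over the spindle, 105 mm above the bench, hinged at the mill's rear; grows as its front edge swings up and back. It balances at about 1.57 (upright): below that it falls shut, beyond it falls open to its stop at 2.1. Moves freely, 0.25 kg
- guard_hinge (a point): middle of the guard's hinge axis, 75 mm behind the spindle axis, 105 mm above the bench. x points from the mill's front to its rear, y along the hinge axis, z up; does not turn with the guard. Keep clear of the fixed lamp frame: its 20 mm post stands on the bench at x 0.665, y -0.03, and its lamp bar hangs 0.675 m above the bench at x 0.59 to 0.63
- guard_bar (a point): middle of the guard's pull bar: round steel bar 10 mm thick, 64 mm long, parallel to the hinge axis and 137 mm from it, an arm at each end; a 35 mm gap between bar and guard plate lets a finger in. Turns with the guard. Guard shut: 62 mm in front of the spindle axis, 105 mm above the bench, free below
- glass_jar: small empty glass jar, 39 mm diameter, 42 mm high, standing behind and left of the mill; not to be disturbed. Origin: centre of its underside.
- brass_brush: brass scratch brush with a wooden handle, 26 x 198 x 22 mm, lying behind the cross handle; not to be disturbed. Origin: centre of its underside.
- copper_tongs: copper tongs, 33 x 219 x 13 mm, lying along the bench's front edge right of the mill; not to be disturbed. Origin: centre of their underside.

How it is judged:
By the outcome, as a careful person would: the job done as asked, in the order asked, and still so for the second after the job is handed in, with the robot touching nothing.
It also fails if it takes over 59 s, if anything falls off the work surface, if the arm or the gripper's body presses on something with over 40 N, if the wrist force passes 120 N, or if a joint passes its speed limit or range.

## Working session

There is one attempt and no reset: what is moved stays moved. The work goes in short steps, Python scripts to look and compute and a tool call to move; the robot and the scene stay as the last step left them, time stands still between calls to the robot, and variables do not carry over. Pictures are saved under pics/ and viewed, and the job is handed in when it is done.

Besides the shell and the picture viewer there is one more tool, called after "Call:" by a JSON object that holds its "api" and its "payload". send_rows: Moves the arm, as the interface text tells. Its arguments: {"type":"object","properties":{"series":{"type":"array"},"fingers":{"type":"number"},"grip_force":{"type":"number"}},"required":["series"]}

```bash
ls; mkdir -p pics
cat > h.py <<'E'
import numpy as np, cv2
from bench import r, grab_frame
from scipy.spatial.transform import Rotation as R
def st():
    o=r.get_obs(); print({k:np.round(o[k],4).tolist() for k in ('clock','tcp_pos','orientation','contact_force','grip_width','joints')}); return o
def snap(name,fn):
    o=r.get_obs(); f=grab_frame(name); cv2.imwrite('pics/'+fn,f['frame'][:,:,::-1])
    K=dict(fx=f['fx'],fy=f['fy'],cx=f['cx'],cy=f['cy'])
    if name=='wrist':
        T=np.eye(4);T[:3,:3]=R.from_rotvec(o['orientation']).as_matrix();T[:3,3]=o['tcp_pos']
        M=T@np.array(f['T_tool_cam']); K['o']=M[:3,3];K['R']=M[:3,:3]
    else: K['o']=np.array(f['origin']);K['R']=np.array(f['rotation'])
    import pickle; pickle.dump((K,f['frame']),open('pics/'+fn+'.pkl','wb'))
    return K,f['frame']
def load(fn):
    import pickle; return pickle.load(open('pics/'+fn+'.pkl','rb'))
def ray(K,u,v,z):
    d=K['R']@np.array([(u-K['cx'])/K['fx'],(v-K['cy'])/K['fy'],1]); o=K['o']
    return o+d*(z-o[2])/d[2]
def proj(K,p):
    c=K['R'].T@(np.array(p)-K['o']); return np.array([K['cx']+K['fx']*c[0]/c[2],K['cy']+K['fy']*c[1]/c[2]])
E
python3 - <<'E'
from h import *
st()
for n in ('top','side','wrist'):
    K,f=snap(n,n+'0.png'); print(n,K['fx'],K['o'],K['R'].round(3).tolist())
E
```

```text
pics
{'clock': 0.0, 'tcp_pos': [0.2292, -0.6343, 0.2303], 'orientation': [-2.5706, 1.8043, 0.0025], 'contact_force': [-0.9702, -0.0326, -1.0788], 'grip_width': 0.0854, 'joints': [1.1159, 0.4778, 0.0224, 1.5564, -0.0115, 1.1093, -0.0831]}
top 474.0569427278885 [0.3065659  0.06720612 1.49913922] [-2.108, 2.138, -0.163]
side 399.5609303470659 [ 0.40886541 -0.64242419  0.69384589] [-2.264, 0.222, -0.082]
wrist 299.873935323614 [ 0.30781894 -0.60499937  0.37457248] [[0.34, -0.889, -0.307], [-0.941, -0.322, -0.108], [-0.003, 0.325, -0.946]]
```

```bash
sed -i "s/K\['R'\]=np.array(f\['rotation'\])/K['R']=R.from_rotvec(f['rotation']).as_matrix()/" h.py
python3 - <<'E'
from h import *
import pickle
for n in ('top','side'):
    K,f=load(n+'0.png'); K['R']=R.from_rotvec(K['R']).as_matrix(); pickle.dump((K,f),open(f'pics/{n}0.png.pkl','wb')); print(K['R'].round(2).tolist())
E
```

```text
[[-0.01, -0.99, 0.17], [-1.0, 0.02, 0.02], [-0.02, -0.17, -0.99]]
[[0.98, -0.13, 0.13], [-0.19, -0.63, 0.75], [-0.02, -0.76, -0.65]]
```

View pics/top0.png

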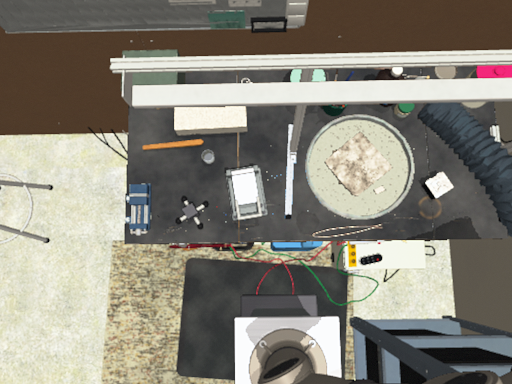

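View pics/side0.png

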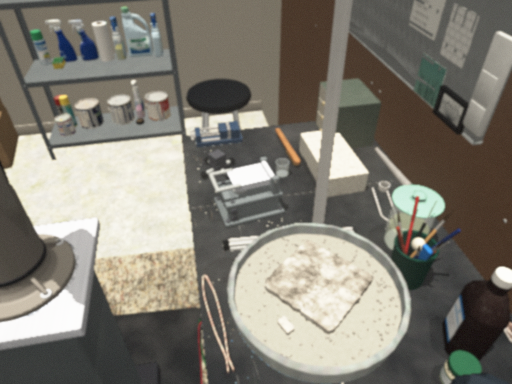

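View pics/wrist0.png

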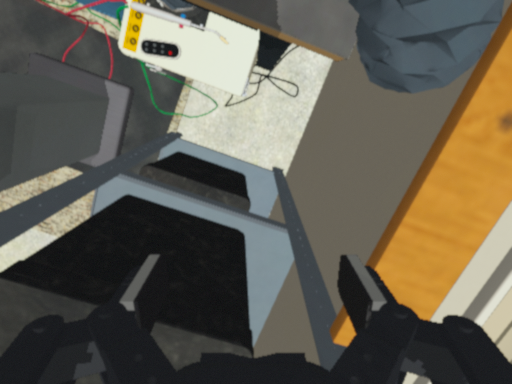

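Run:
```python
from h import *
K,f=load('top0.png')
c=f[130:245,125:305]; cv2.imwrite('pics/topz.png',cv2.resize(c,None,fx=4.4,fy=4.4,interpolation=cv2.INTER_CUBIC)[:,:,::-1])
for n,u,v,z in [('handle',192,211,.03),('mill',246,192,.1),('jar',208,156,.04),('brush',173,145,.02),('post',298,150,.3),('bar',290,215,0.03),('lampbarL',140,95,.675),('lampR',500,92,.675)]:
    print(n,ray(K,u,v,z).round(4))
K,f=load('side0.png')
c=f[120:240,180:320]; cv2.imwrite('pics/sidez.png',cv2.resize(c,None,fx=5,fy=5,interpolation=cv2.INTER_CUBIC)[:,:,::-1])
```

```text
handle [0.4764 0.2849 0.03  ]
mill [0.5229 0.1133 0.1   ]
jar [0.6492 0.2343 0.04  ]
brush [0.6922 0.3498 0.02  ]
post [ 0.6001 -0.0294  0.3   ]
bar [ 0.4594 -0.0203  0.03  ]
lampbarL [0.6169 0.2869 0.675 ]
lampR [ 0.6095 -0.3664  0.675 ]
```

View pics/topz.png

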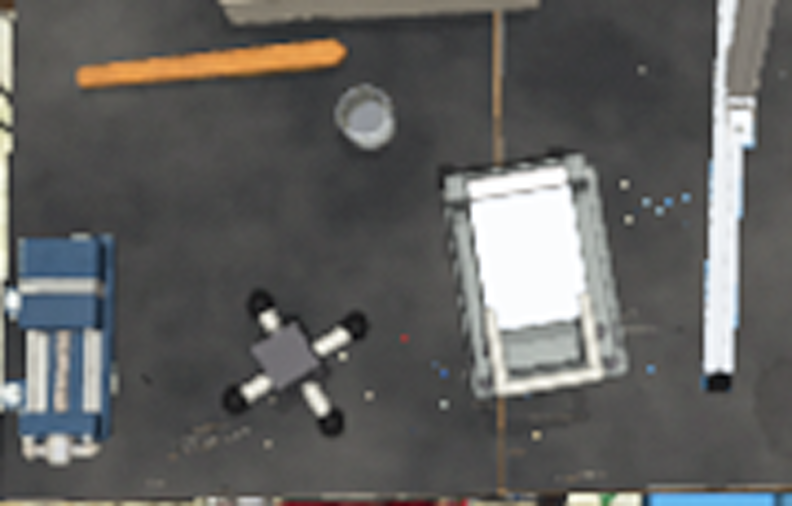

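View pics/sidez.png

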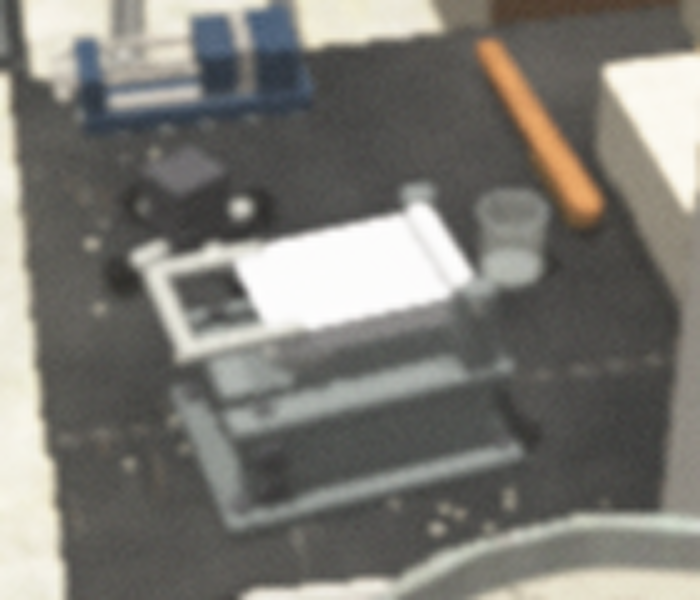

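Run:
```python
from h import *
K,f=load('top0.png'); Z=lambda u,v,z: ray(K,125+u/4.4,130+v/4.4,z)
S,_=load('side0.png'); 
bl,br=Z(494,386,.105),Z(602,370,.105); print('bar',bl,br,(bl+br)/2,np.linalg.norm(bl-br))
hl,hr=Z(470,185,.105),Z(566,172,.105); print('hinge',hl,hr,(hl+hr)/2)
# plate sides
for a,b in [((470,190),(497,330)),((563,177),(587,318)),((494,386),(602,370)),((497,330),(585,318))]:
    p,q=Z(*a,.105),Z(*b,.105); d=q-p; print(p.round(4),q.round(4),np.linalg.norm(d).round(4),np.degrees(np.arctan2(d[1],d[0])))
print('hub corners')
cs=[Z(u,v,.06) for u,v in [(249,350),(292,320),(326,352),(280,388)]]
for i in range(4):
    d=cs[(i+1)%4]-cs[i]; print(cs[i].round(4),np.linalg.norm(d).round(4),np.degrees(np.arctan2(d[1],d[0])).round(1))
print('hub c',np.mean(cs,0))
bs=[Z(u,v,.012) for u,v in [(260,303),(355,324),(331,421),(235,398)]]
print('balls',np.mean(bs,0)); 
for i in (0,1):
    d=bs[i+2]-bs[i]; print(np.linalg.norm(d),np.degrees(np.arctan2(d[1],d[0])))
Zs=lambda u,v,z: ray(S,180+u/5,120+v/5,z)
print('side bar',Zs(152,255,.105),Zs(188,352,.105), 'hub', np.mean([Zs(u,v,.06) for u,v in [(145,172),(188,146),(228,165),(184,194)]],0))
for u,v in [(145,172),(188,146),(228,165),(184,194)]: print(Zs(u,v,.06).round(4))
```

```text
bar [0.44576761 0.13965504 0.105     ] [0.45546672 0.06709938 0.105     ] [0.45061717 0.10337721 0.105     ] 0.07320106704667233
hinge [0.58336401 0.15508531 0.105     ] [0.59131611 0.089507   0.105     ] [0.58734006 0.12229616 0.105     ]
[0.5799 0.1551 0.105 ] [0.4835 0.1374 0.105 ] 0.098 -169.57351331206263
[0.5879 0.0916 0.105 ] [0.4908 0.0766 0.105 ] 0.0983 -171.24798810434805
[0.4458 0.1397 0.105 ] [0.4555 0.0671 0.105 ] 0.0732 -82.38594749009155
[0.4835 0.1374 0.105 ] [0.4908 0.078  0.105 ] 0.0598 -83.04507269033435
hub corners
[0.4778 0.3124 0.06  ] 0.0362 -55.4
[0.4984 0.2826 0.06  ] 0.033 -133.6
[0.4756 0.2587 0.06  ] 0.0402 127.7
[0.451  0.2905 0.06  ] 0.0346 39.3
hub c [0.47573825 0.28606073 0.06      ]
balls [0.47490432 0.28718832 0.012     ]
0.10032824648146019 -148.83701206876302
0.10045149998903842 121.23911392249991
side bar [0.44490519 0.15293127 0.105     ] [0.45321026 0.07473589 0.105     ] hub [0.47514273 0.28977823 0.06      ]
[0.4521 0.2917 0.06  ]
[0.4789 0.3126 0.06  ]
[0.4986 0.2889 0.06  ]
[0.471  0.2659 0.06  ]
```

```bash
cat >> h.py <<'E'
def dn(yaw_deg,tilt=0):
    # tool down, tool x at yaw in world; then tilted about tool y by tilt deg
    a=np.radians(yaw_deg); x=np.array([np.cos(a),np.sin(a),0]); z=np.array([0,0,-1.]); y=np.cross(z,x)
    return R.from_matrix(np.stack([x,y,z],1))*R.from_euler('y',tilt,degrees=True)
def rel(target,Rt=None):
    o=r.get_obs(); Rc=R.from_rotvec(o['orientation']); 
    print('tool delta',Rc.inv().apply(np.array(target)-o['tcp_pos']).round(4))
    if Rt is not None: print('turn units(5deg)',((Rc.inv()*Rt).as_rotvec()/np.radians(5)).round(3), 'delta if turned first',Rt.inv().apply(np.array(target)-o['tcp_pos']).round(4))
E
python3 - <<'E'
from h import *
o=r.get_obs(); M=R.from_rotvec(o['orientation']).as_matrix(); print(M.round(3)); print(np.degrees(np.arctan2(M[1,0],M[0,0])))
rel([0.36,-0.28,.28],dn(8.5)); rel([0.36,-0.28,.28],dn(8.5-180))
E
```

```text
[[ 0.34  -0.94  -0.001]
 [-0.94  -0.34   0.001]
 [-0.001  0.    -1.   ]]
-70.12994813004893
tool delta [-0.2889 -0.2434 -0.0491]
turn units(5deg) [-1.0000e-02  1.4000e-02 -1.5726e+01] delta if turned first [ 0.1817 -0.3312 -0.0494]
tool delta [-0.2889 -0.2434 -0.0491]
turn units(5deg) [1.5000e-02 1.0000e-02 2.0274e+01] delta if turned first [-0.1817  0.3312 -0.0494]
```

```bash
cat >> h.py <<'E'
def sim(rows,o=None):
    o=o or r.get_obs(); Rc=R.from_rotvec(o['orientation']); p=np.array(o['tcp_pos'])
    for s,t in rows:
        p=p+Rc.apply(s); Rc=Rc*R.from_rotvec(np.array(t)*np.radians(5))
        print(p.round(3),end=' ')
    x=Rc.apply([1,0,0]); z=Rc.apply([0,0,1]); print('\nend',p.round(4),'yaw',np.degrees(np.arctan2(x[1],x[0])).round(1),'z',z.round(3)); return p,Rc
E
python3 - <<'E'
from h import *
rows=[[[-.014,-.057,0],[0,0,-1]]]*8+[[[-.013,-.047,0.004],[0,0,-1]]]*8
p,Rc=sim(rows); print(Rc.inv().apply(np.array([.451,.105,.2])-p))
E
```

```text
[ 0.278 -0.602  0.231] [ 0.324 -0.565  0.231] [ 0.366 -0.525  0.231] [ 0.405 -0.481  0.231] [ 0.44  -0.433  0.231] [ 0.47  -0.383  0.231] [ 0.496 -0.331  0.231] [ 0.518 -0.276  0.231] [ 0.53  -0.229  0.227] [ 0.538 -0.181  0.223] [ 0.542 -0.132  0.219] [ 0.542 -0.083  0.215] [ 0.538 -0.035  0.211] [0.529 0.013 0.207] [0.516 0.06  0.203] [0.499 0.106 0.199] 
end [0.4989 0.106  0.1993] yaw 9.9 z [-0.001  0.001 -1.   ]
[-0.0473955  -0.00718772 -0.00064594]
```

Call:
{"api": "send_rows", "payload": {"series": [[[-0.017,-0.057,0],[0,0,-1]],[[-0.017,-0.057,0],[0,0,-1]],[[-0.017,-0.057,0],[0,0,-1]],[[-0.017,-0.057,0],[0,0,-1]],[[-0.017,-0.057,0],[0,0,-1]],[[-0.017,-0.057,0],[0,0,-1]],[[-0.017,-0.057,0],[0,0,-1]],[[-0.017,-0.057,0],[0,0,-1]],[[-0.017,-0.047,0],[0,0,-1]],[[-0.017,-0.047,0],[0,0,-1]],[[-0.017,-0.047,0],[0,0,-1]],[[-0.017,-0.047,0],[0,0,-1]],[[-0.017,-0.044,0],[0,0,-1]],[[-0.014,-0.044,0],[0,0,-1]],[[-0.014,-0.044,0],[0,0,-1]],[[-0.01,-0.044,0],[0,0,-0.7]],[[0,0,0],[0,0,0]],[[0,0,0],[0,0,0]]], "fingers": 165, "grip_force": 30}}

```text
clock: 2.4
tcp_pos: [0.4667, 0.1189, 0.2311]
orientation: [3.133, 0.228, -0.0]
contact_force: [0.9, 0.0, -0.7]
grip_width: 0.0302
```

Run:
```python
from h import *
st()
snap('wrist','w1.png'); rel([.451,.105,.2],dn(8.5))
```

```text
{'clock': 2.4, 'tcp_pos': [0.4667, 0.1189, 0.2311], 'orientation': [3.1327, 0.2283, -0.0004], 'contact_force': [0.8937, 0.0401, -0.7301], 'grip_width': 0.0302, 'joints': [0.164, 0.2115, -0.6125, 1.9712, 0.1443, 1.0016, -0.3707]}
tool delta [-0.0177  0.0109  0.0311]
turn units(5deg) [ 0.007  0.003 -0.047] delta if turned first [-0.0177  0.0108  0.0311]
```

View pics/w1.png

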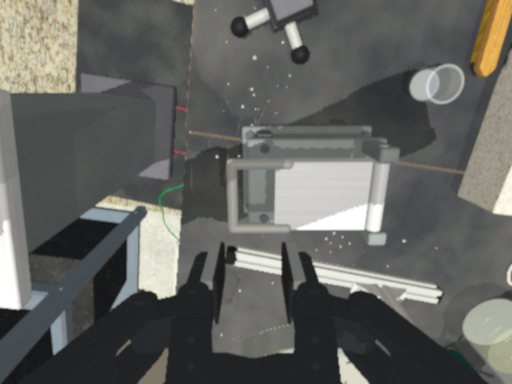

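Run:
```python
from h import *
K,f=load('w1.png')
cv2.imwrite('pics/w1z.png',cv2.resize(f[110:260,210:410],None,fx=4,fy=4,interpolation=cv2.INTER_CUBIC)[:,:,::-1])
cv2.imwrite('pics/w1h.png',cv2.resize(f[0:80,210:350],None,fx=4,fy=4,interpolation=cv2.INTER_CUBIC)[:,:,::-1])
```

```text
(no output)
```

View pics/w1z.png

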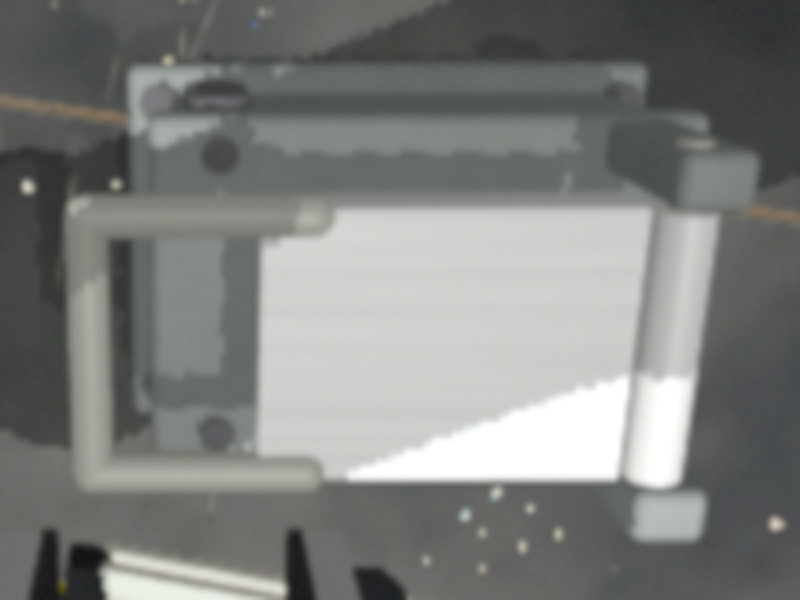

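View pics/w1h.png

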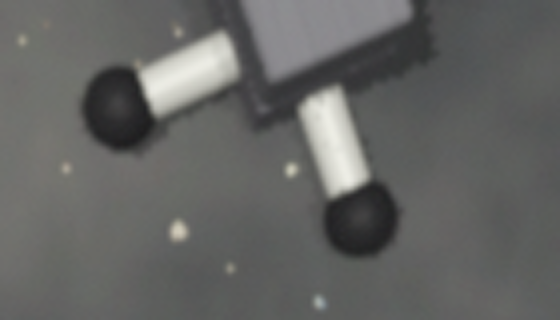

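Run:
```python
from h import *
K,f=load('w1.png'); Z=lambda u,v,z=.105: ray(K,210+u/4,110+v/4,z)
a,b=Z(87,215),Z(95,472); m=(a+b)/2; print('bar',a,b,m,np.linalg.norm(a-b)); d=a-b; print('bar dir-90',np.degrees(np.arctan2(d[1],d[0]))-90)
a,b=Z(685,215),Z(657,480); h=(a+b)/2; print('hinge',a,b,h); d=a-b; print(np.degrees(np.arctan2(d[1],d[0]))-90); d=h-m; print('len',np.linalg.norm(d),np.degrees(np.arctan2(d[1],d[0])))
print('plate',np.linalg.norm(Z(258,220)-Z(258,480)))
d=Z(640,204)-Z(110,198);print(np.degrees(np.arctan2(d[1],d[0])))
d=Z(620,482)-Z(100,484);print(np.degrees(np.arctan2(d[1],d[0])))
e=h-m; e/=np.linalg.norm(e); print('spindle from bar',m+.062*e,' from hinge',h-.075*e)
```

```text
bar [0.44399084 0.13866811 0.105     ] [0.45389018 0.07449649 0.105     ] [0.44894051 0.1065823  0.105     ] 0.06493068311050959
bar dir-90 8.769523558493788
hinge [0.58003929 0.15856859 0.105     ] [0.59211791 0.09252379 0.105     ] [0.5860786  0.12554619 0.105     ]
10.364015217611936
len 0.13844307908091605 7.873110021554851
plate 0.06594931901904966
7.662634446901897
8.569836523042923
spindle from bar [0.51035609 0.11507504 0.105     ]  from hinge [0.51178556 0.11527272 0.105     ]
```

Run:
```python
from h import *
rel([.449,.1065,.092],dn(8.3))
```

```text
tool delta [-0.0194  0.0091  0.1391]
turn units(5deg) [ 0.007  0.003 -0.007] delta if turned first [-0.0194  0.0091  0.1391]
```

Call:
{"api": "send_rows", "payload": {"series": [[[-0.0194,0.009,0.01],[0,0,0]],[[0,0,0.03],[0,0,0]],[[0,0,0.03],[0,0,0]],[[0,0,0.03],[0,0,0]],[[0,0,0.022],[0,0,0]],[[0,0,0.017],[0,0,0]],[[0,0,0],[0,0,0]],[[0,0,0],[0,0,0]]]}}

```text
clock: 3.45
tcp_pos: [0.4494, 0.1077, 0.0929]
orientation: [-3.133, -0.228, -0.002]
contact_force: [-0.0, -0.6, -0.0]
grip_width: 0.0301
```

Run:
```python
from h import *
st()
snap('wrist','w2.png'); snap('side','s2.png')
K,f=load('s2.png');cv2.imwrite('pics/s2z.png',cv2.resize(f[60:240,150:320],None,fx=3.3,fy=3.3)[:,:,::-1])
```

```text
{'clock': 3.45, 'tcp_pos': [0.4494, 0.1077, 0.0929], 'orientation': [-3.1332, -0.2284, -0.0015], 'contact_force': [-0.0219, -0.5611, -0.0222], 'grip_width': 0.0301, 'joints': [0.0963, 0.3829, -0.5503, 2.1422, 0.3117, 0.6919, -0.5186]}
```

View pics/w2.png

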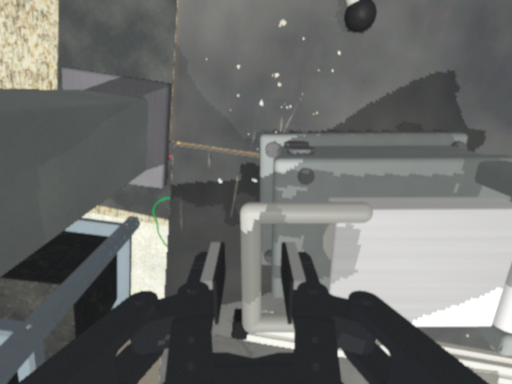

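View pics/s2z.png

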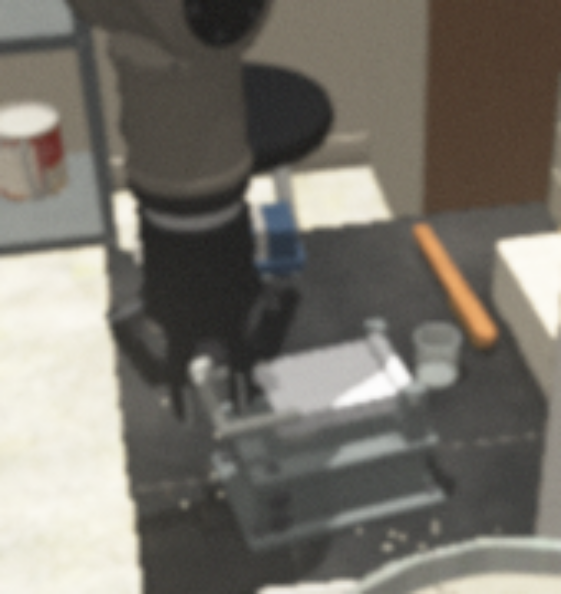

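Call:
{"api": "send_rows", "payload": {"series": [[[0,0,0],[0,0,0]],[[0,0,0],[0,0,0]],[[0,0,0],[0,0,0]],[[0,0,0],[0,0,0]]], "fingers": 255, "grip_force": 30}}

```text
clock: 4.05
tcp_pos: [0.4486, 0.1078, 0.0929]
orientation: [3.133, 0.229, -0.0]
contact_force: [-3.1, -1.3, 6.3]
grip_width: 0.0085
```

```bash
cat >> h.py <<'E'
def swing(th0,th1,n,hinge,yaw,tiltf,d,o=None):
    o=o or r.get_obs(); p=np.array(o['tcp_pos']); Rc=R.from_rotvec(o['orientation'])
    e=np.array([np.cos(np.radians(yaw)),np.sin(np.radians(yaw)),0]); h=np.array(hinge); rows=[]
    for i in range(1,n+1):
        th=th0+(th1-th0)*i/n; bar=h+.137*(-np.cos(th)*e+np.sin(th)*np.array([0,0,1]))
        Rt=dn(yaw,tiltf(th)); pt=bar+d*Rt.apply([0,0,1])
        s=Rc.inv().apply(pt-p).round(3); t=((Rc.inv()*Rt).as_rotvec()/np.radians(5)).round(2)
        rows.append([s.tolist(),t.tolist()]); p=p+Rc.apply(s); Rc=Rc*R.from_rotvec(t*np.radians(5))
    print(rows); print('end',p.round(4),Rc.as_rotvec().round(3))
E
python3 - <<'E'
from h import *
o=st(); p=o['tcp_pos']; e=np.array([np.cos(np.radians(8.3)),np.sin(np.radians(8.3)),0])
h=np.array([p[0],p[1],.105])+.137*e; print(h)
swing(0,1.2,12,h,8.3,lambda t:30*t/2.0,.105-p[2])
E
```

```text
{'clock': 4.05, 'tcp_pos': [0.4486, 0.1078, 0.0929], 'orientation': [3.1326, 0.2293, -0.0001], 'contact_force': [-3.0923, -1.2721, 6.3019], 'grip_width': 0.0085, 'joints': [0.0959, 0.3824, -0.5508, 2.1431, 0.3116, 0.6927, -0.519]}
[0.58413939 0.12753885 0.105     ]
[[[0.001, 0.0, -0.014], [0.01, 0.3, 0.01]], [[0.003, 0.0, -0.013], [-0.0, 0.3, 0.0]], [[0.004, 0.0, -0.013], [-0.0, 0.3, 0.0]], [[0.006, 0.0, -0.013], [-0.0, 0.3, 0.0]], [[0.008, 0.0, -0.011], [-0.0, 0.3, 0.0]], [[0.009, -0.0, -0.011], [-0.0, 0.3, 0.0]], [[0.01, -0.0, -0.009], [-0.0, 0.3, 0.0]], [[0.011, 0.0, -0.009], [-0.0, 0.3, 0.0]], [[0.012, 0.0, -0.006], [-0.0, 0.3, 0.0]], [[0.013, 0.0, -0.005], [-0.0, 0.3, 0.0]], [[0.014, 0.0, -0.004], [-0.0, 0.3, 0.0]], [[0.014, 0.0, -0.002], [-0.0, 0.3, 0.0]]]
end [0.5388 0.1209 0.2214] [-3.072 -0.223 -0.486]
```

Call:
{"api": "send_rows", "payload": {"series": [[[0.001,0,-0.014],[0,0.3,0]],[[0.003,0,-0.013],[0,0.3,0]],[[0.004,0,-0.013],[0,0.3,0]],[[0.006,0,-0.013],[0,0.3,0]],[[0.008,0,-0.011],[0,0.3,0]],[[0.009,0,-0.011],[0,0.3,0]]]}}

```text
clock: 4.8
tcp_pos: [0.4711, 0.1111, 0.1696]
orientation: [-3.115, -0.229, -0.236]
contact_force: [-14.8, 0.1, 5.9]
grip_width: 0.0083
```

Run:
```python
from h import *
o=st();snap('wrist','w3.png')
```

```text
{'clock': 4.8, 'tcp_pos': [0.4711, 0.1111, 0.1696], 'orientation': [-3.1151, -0.2287, -0.2362], 'contact_force': [-14.7824, 0.0818, 5.9028], 'grip_width': 0.0083, 'joints': [0.1462, 0.2174, -0.5902, 2.1387, 0.2581, 0.6915, -0.4663]}
```

View pics/w3.png

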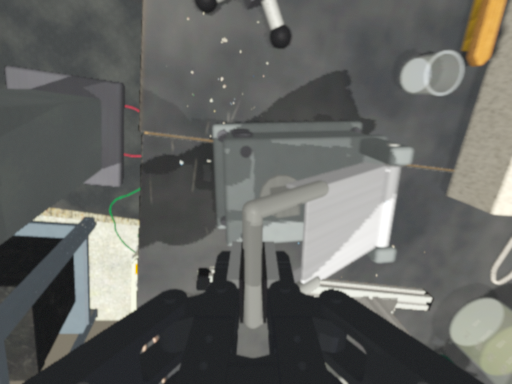

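Run:
```python
from h import *
h=[.5825,.1273,.105]
swing(0.6,2.05,14,h,8.3,lambda t:30*min(t,2)/2.0,.0121)
```

```text
[[[0.011, 0.0, -0.009], [0.02, 0.35, 0.02]], [[0.012, 0.0, -0.009], [0.0, 0.31, 0.0]], [[0.013, 0.0, -0.006], [0.0, 0.31, 0.0]], [[0.013, 0.0, -0.006], [0.0, 0.31, 0.0]], [[0.014, 0.0, -0.003], [0.0, 0.31, 0.0]], [[0.015, 0.0, -0.001], [0.0, 0.31, 0.0]], [[0.014, 0.0, -0.0], [0.0, 0.31, 0.0]], [[0.015, 0.0, 0.002], [0.0, 0.31, 0.0]], [[0.013, 0.0, 0.004], [0.0, 0.31, 0.0]], [[0.014, 0.0, 0.006], [0.0, 0.32, 0.0]], [[0.012, 0.0, 0.007], [0.0, 0.31, 0.0]], [[0.012, 0.0, 0.009], [0.0, 0.31, 0.0]], [[0.01, 0.0, 0.01], [0.0, 0.31, 0.0]], [[0.008, 0.0, 0.012], [0.0, 0.16, 0.0]]]
end [0.6509 0.1373 0.2155] [-2.991 -0.217 -0.802]
```

Call:
{"api": "send_rows", "payload": {"series": [[[0.011,0,-0.009],[0,0.35,0]],[[0.012,0,-0.009],[0,0.31,0]],[[0.013,0,-0.006],[0,0.31,0]],[[0.013,0,-0.006],[0,0.31,0]],[[0.014,0,-0.003],[0,0.31,0]],[[0.015,0,-0.001],[0,0.31,0]],[[0.014,0,0],[0,0.31,0]]]}}

```text
clock: 5.72
tcp_pos: [0.5571, 0.124, 0.2267]
orientation: [-3.059, -0.224, -0.546]
contact_force: [-4.0, -0.6, 6.3]
grip_width: 0.0087
```

Run:
```python
from h import *
o=st();snap('side','s4.png')
```

```text
{'clock': 5.725, 'tcp_pos': [0.5571, 0.124, 0.2267], 'orientation': [-3.0594, -0.2243, -0.546], 'contact_force': [-4.0437, -0.6383, 6.3362], 'grip_width': 0.0087, 'joints': [0.1358, 0.1931, -0.564, 2.0506, 0.3374, 0.608, -0.5026]}
```

View pics/s4.png

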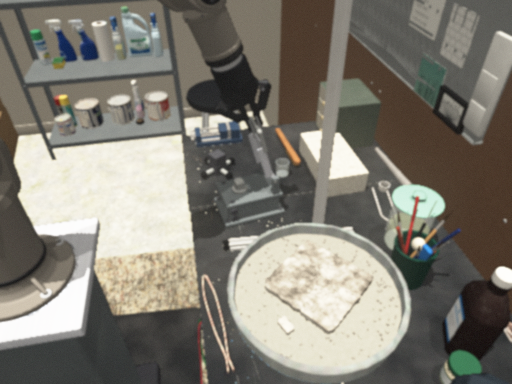

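Call:
{"api": "send_rows", "payload": {"series": [[[0.015,0,0.002],[0,0.31,0]],[[0.013,0,0.004],[0,0.31,0]],[[0.014,0,0.006],[0,0.32,0]],[[0.012,0,0.007],[0,0.31,0]],[[0.012,0,0.009],[0,0.31,0]],[[0.01,0,0.01],[0,0.31,0]],[[0.004,0,0.006],[0,0.1,0]]]}}

```text
clock: 6.65
tcp_pos: [0.6481, 0.1375, 0.2182]
orientation: [-2.99, -0.22, -0.801]
contact_force: [-0.9, 1.2, 1.7]
grip_width: 0.0087
```

Run:
```python
from h import *
o=st();snap('side','s5.png');snap('wrist','w5.png')
```

```text
{'clock': 6.65, 'tcp_pos': [0.6481, 0.1375, 0.2182], 'orientation': [-2.9901, -0.2199, -0.8006], 'contact_force': [-0.9374, 1.2201, 1.7331], 'grip_width': 0.0087, 'joints': [0.022, 0.2917, -0.4411, 2.0021, 0.6012, 0.4215, -0.7205]}
```

View pics/s5.png

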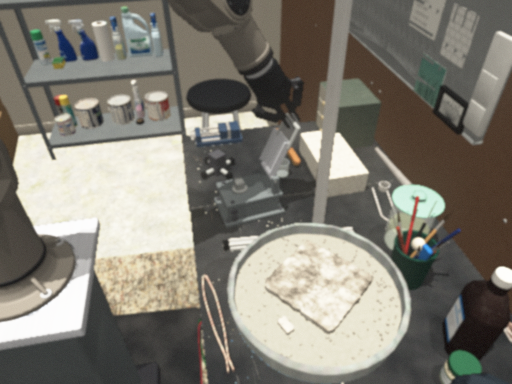

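View pics/w5.png

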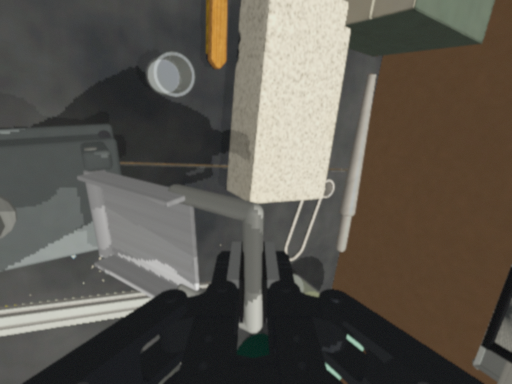

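Call:
{"api": "send_rows", "payload": {"series": [[[0,0,0],[0,0,0]],[[0.004,0,-0.003],[0,0,0]],[[0.004,0,-0.003],[0,0,0]],[[0,0,-0.008],[0,0,0]],[[0,0,-0.015],[0,0,0]],[[0,0,-0.02],[0,0,0]],[[0,0,-0.03],[0,-0.3,0]]], "fingers": 180}}

```text
clock: 7.62
tcp_pos: [0.6135, 0.132, 0.2911]
orientation: [-3.005, -0.221, -0.757]
contact_force: [0.2, -0.6, 0.0]
grip_width: 0.0251
```

Run:
```python
from h import *
o=st();snap('wrist','w6.png')
```

```text
{'clock': 7.625, 'tcp_pos': [0.6135, 0.132, 0.2911], 'orientation': [-3.0046, -0.2208, -0.7567], 'contact_force': [0.239, -0.62, 0.0055], 'grip_width': 0.0251, 'joints': [0.1401, 0.1634, -0.5561, 1.9665, 0.3699, 0.5823, -0.5058]}
```

View pics/w6.png

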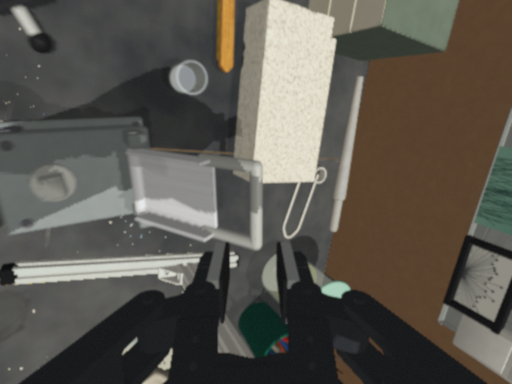

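Run:
```python
from h import *
rel([.495,.13,.27],dn(8.3))
rows=[[[0,0,-.006],[0,-.95,0]]]*6
p,Rc=sim(rows); print(Rc.inv().apply(np.array([.495,.13,.27])-p).round(3))
```

```text
tool delta [-0.1166 -0.0144 -0.0338]
turn units(5deg) [-0.006 -5.716  0.031] delta if turned first [-0.1186 -0.0141  0.0261]
[0.612 0.133 0.301] [0.609 0.132 0.307] [0.607 0.132 0.313] [0.606 0.132 0.318] [0.605 0.132 0.324] [0.604 0.132 0.33 ] 
end [0.6043 0.1317 0.3302] yaw 8.5 z [ 0.001  0.    -1.   ]
[-0.108 -0.014  0.06 ]
```

Call:
{"api": "send_rows", "payload": {"series": [[[-0.035,0,0.01],[0,0,0]],[[-0.035,0,0.01],[0,-0.8,0]],[[-0.02,-0.005,0.005],[0,-1,0]],[[-0.015,-0.005,0],[0,-1,0]],[[-0.01,-0.005,0],[0,-1,0]],[[-0.005,0,0],[0,-1,0]],[[0,0,0],[0,-0.9,0]],[[0,0,0],[0,0,0]]], "fingers": 0}}

```text
clock: 8.68
tcp_pos: [0.5173, 0.1334, 0.2183]
orientation: [-3.132, -0.229, 0.006]
contact_force: [-0.2, 0.1, -0.0]
grip_width: 0.0853
```

Run:
```python
from h import *
o=st();K,f=snap('wrist','w7.png')
print(proj(K,[.511,.1155,.085]))
```

```text
{'clock': 8.675, 'tcp_pos': [0.5173, 0.1334, 0.2183], 'orientation': [-3.1316, -0.2293, 0.0062], 'contact_force': [-0.2098, 0.083, -0.0233], 'grip_width': 0.0853, 'joints': [0.1241, 0.3201, -0.5948, 1.8715, 0.2056, 1.0149, -0.4107]}
[244.55058142 201.8388329 ]
```

View pics/w7.png

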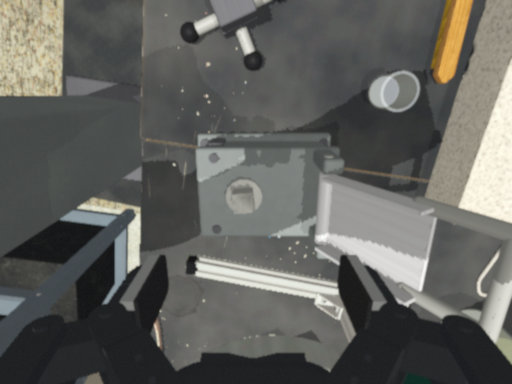

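Run:
```python
from h import *
K,f=load('w7.png')
cv2.imwrite('pics/w7z.png',cv2.resize(f[165:230,210:280],None,fx=9,fy=9,interpolation=cv2.INTER_CUBIC)[:,:,::-1])
```

```text
(no output)
```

View pics/w7z.png

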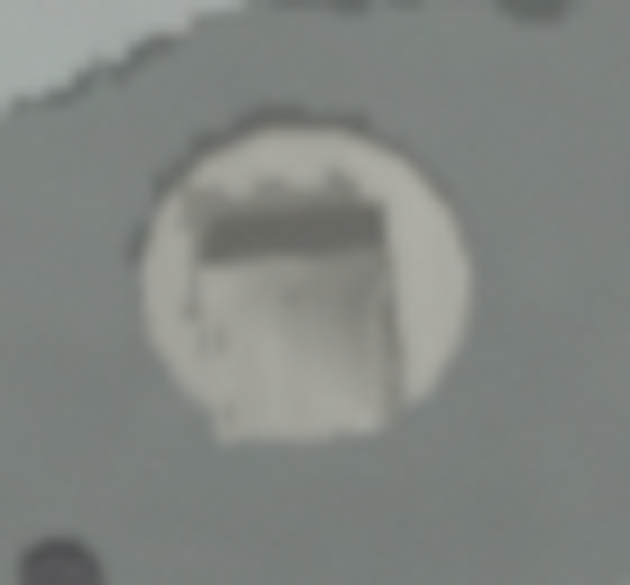

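Run:
```python
from h import *
rel([.507,.045,.15],dn(8.3))
```

```text
tool delta [-0.0223  0.086   0.0682]
turn units(5deg) [-0.015  0.034  0.018] delta if turned first [-0.0224  0.0859  0.0683]
```

Call:
{"api": "send_rows", "payload": {"series": [[[-0.011,0.043,0.02],[0,0,0]],[[-0.011,0.043,0.02],[0,0,0]],[[0,0,0.028],[0,0,0]],[[0,0,0],[0,0,0]],[[0,0,0],[0,0,0]]]}}

```text
clock: 9.35
tcp_pos: [0.5077, 0.0456, 0.1518]
orientation: [-3.133, -0.232, 0.001]
contact_force: [0.1, 0.1, -0.0]
grip_width: 0.0851
```

Run:
```python
from h import *
o=st();K,f=snap('wrist','w8.png')
print(proj(K,[.511,.1155,.085]))
u,v=proj(K,[.511,.1155,.085]).astype(int)
print(u,v)
cv2.imwrite('pics/w8z.png',cv2.resize(f[max(0,v-45):v+45,u-45:u+45],None,fx=7,fy=7,interpolation=cv2.INTER_CUBIC)[:600,:,::-1])
```

```text
{'clock': 9.35, 'tcp_pos': [0.5077, 0.0456, 0.1518], 'orientation': [-3.1327, -0.2316, 0.0009], 'contact_force': [0.1359, 0.1085, -0.0485], 'grip_width': 0.0851, 'joints': [0.2424, 0.3567, -0.5459, 1.9935, 0.2421, 0.8549, -0.2882]}
[272.94600546 117.81725212]
272 117
```

View pics/w8z.png

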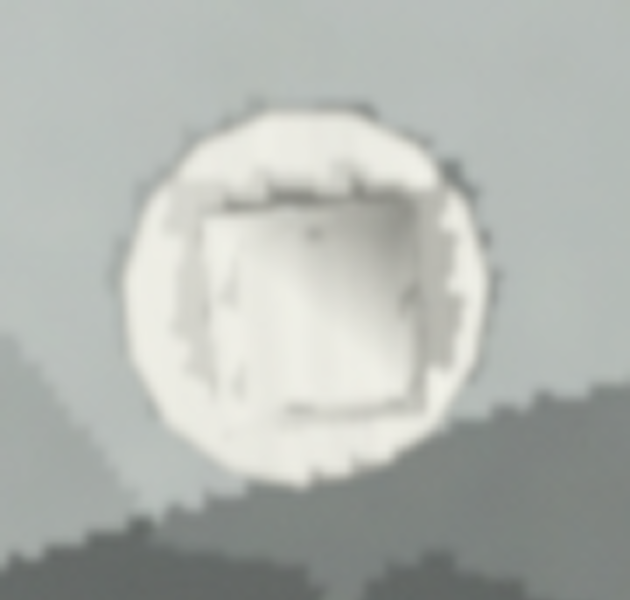

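```bash
cat > ov.py <<'E'
from h import *
def ov(fn,c,angs,box,s,out,pic=None):
    K,f=load(fn); x0,y0,x1,y1=box; tiles=[]
    for a in angs:
        im=cv2.resize(f[y0:y1,x0:x1],None,fx=s,fy=s,interpolation=cv2.INTER_CUBIC)
        for z,hs,col in [(.072,10,(255,0,0)),(.091,10,(0,160,0)),(.098,7,(0,0,255))]:
            t=np.radians(a); P=[]
            for sx,sy in [(1,1),(1,-1),(-1,-1),(-1,1)]:
                q=np.array([c[0]+hs/1000*(sx*np.cos(t)-sy*np.sin(t)),c[1]+hs/1000*(sx*np.sin(t)+sy*np.cos(t)),z])
                P.append((proj(K,q)-[x0,y0]+.5)*s-.5)
            cv2.polylines(im,[np.int32(np.round(np.array(P)*8))],True,col,1,cv2.LINE_AA,3)
        P=[(proj(K,[c[0]+.019*np.cos(t),c[1]+.019*np.sin(t),.072])-[x0,y0]+.5)*s-.5 for t in np.linspace(0,6.28,60)]
        cv2.polylines(im,[np.int32(np.round(np.array(P)*8))],True,(255,160,0),1,cv2.LINE_AA,3)
        cv2.putText(im,str(a),(5,20),0,.6,(255,0,255),2); tiles.append(im)
    cv2.imwrite('pics/'+out,np.hstack(tiles)[:,:,::-1])
E
python3 - <<'E'
from ov import *
K,f=load('w8.png'); K7,_=load('w7.png')
c=ray(K,270.9,114.1,.072); c7=ray(K7,244,196.4,.072); print(c,c7)
# edge angles
Z=lambda u,v,z=.091: ray(K,227+u/7,72+v/7,z)
for a,b in [((210,212),(410,197)),((205,215),(220,405)),((415,200),(420,400)),((285,408),(420,410))]:
    d=Z(*b)-Z(*a); print(np.linalg.norm(d),np.degrees(np.arctan2(d[1],d[0]))%90)
Z=lambda u,v,z=.091: ray(K7,210+u/9,165+v/9,z)
d=Z(385,252)-Z(200,262); print(np.degrees(np.arctan2(d[1],d[0]))%90)
ov('w8.png',c,[6,10,14],(245,88,300,146),4.8,'ov8.png')
E
```

```text
[0.51008514 0.11698256 0.072     ] [0.50990154 0.11653401 0.072     ]
0.01866480355019585 12.539308523789254
0.017515360195263348 13.382164022197514
0.018349015832125427 12.015997893639863
0.0129814280637109 7.605847141701998
11.694378436757681
```

View pics/ov8.png

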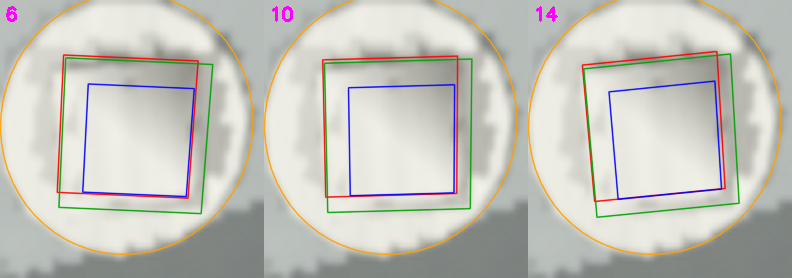

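Run:
```python
from ov import *
ov('w8.png',[.5100,.1168],[9,13],(252,95,292,140),9.5,'ov8b.png')
```

```text
(no output)
```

View pics/ov8b.png

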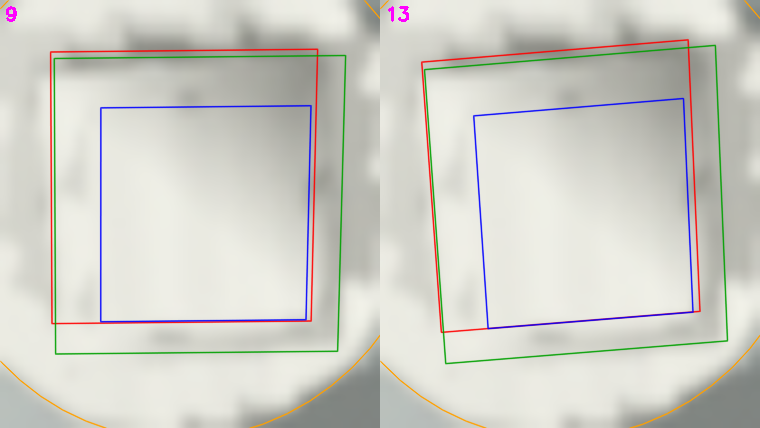

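Run:
```python
from h import *
rel([.47,.2,.2],dn(31)); rel([.47,.2,.2],dn(8.3))
```

```text
tool delta [-0.015  -0.1582 -0.0479]
turn units(5deg) [-2.000e-03 -4.000e-03 -4.508e+00] delta if turned first [ 0.0468 -0.1519 -0.0479]
tool delta [-0.015  -0.1582 -0.0479]
turn units(5deg) [-0.003 -0.003  0.032] delta if turned first [-0.0154 -0.1581 -0.0479]
```

Run:
```python
from h import *
rows=[[[0,-.02,-.035],[0,0,0]],[[0,-.04,-.013],[0,0,0]],[[0.0,-.04,0],[0,0,-1]],[[0.005,-.04,0],[0,0,-1]],[[0.01,-.02,0],[0,0,-1]],[[0.01,0,0],[0,0,-1]],[[0,0,0],[0,0,-.5]],[[0,0,0],[0,0,0]],[[0,0,0],[0,0,0]]]
sim(rows)
```

```text
[0.505 0.066 0.187] [0.499 0.105 0.2  ] [0.493 0.145 0.2  ] [0.489 0.185 0.2  ] [0.492 0.207 0.2  ] [0.501 0.211 0.2  ] [0.501 0.211 0.2  ] [0.501 0.211 0.2  ] [0.501 0.211 0.2  ] 
end [0.5013 0.2108 0.2001] yaw 31.0 z [ 0.  0. -1.]
```

Call:
{"api": "send_rows", "payload": {"series": [[[0,-0.02,-0.035],[0,0,0]],[[0,-0.04,-0.013],[0,0,0]],[[0,-0.04,0],[0,0,-1]],[[0.005,-0.04,0],[0,0,-1]],[[0.01,-0.02,0],[0,0,-1]],[[0.01,0,0],[0,0,-1]],[[0,0,0],[0,0,-0.5]],[[0,0,0],[0,0,0]],[[0,0,0],[0,0,0]]]}}

```text
clock: 10.52
tcp_pos: [0.5014, 0.2095, 0.1989]
orientation: [-3.029, -0.835, 0.002]
contact_force: [0.6, -0.1, 0.3]
grip_width: 0.0856
```

Run:
```python
from h import *
o=st();K,f=snap('wrist','w9.png')
u,v=proj(K,[.475,.2875,.06]).astype(int); print(u,v)
cv2.imwrite('pics/w9z.png',cv2.resize(f[max(0,v-80):v+80,u-85:u+85],None,fx=3.7,fy=3.7,interpolation=cv2.INTER_CUBIC)[:600,:,::-1]); print(max(0,v-80),u-85)
```

```text
{'clock': 10.525, 'tcp_pos': [0.5014, 0.2095, 0.1989], 'orientation': [-3.0286, -0.8348, 0.0024], 'contact_force': [0.6238, -0.0523, 0.3196], 'grip_width': 0.0856, 'joints': [0.0455, 0.3779, -0.6889, 1.868, 0.2826, 0.9963, -0.2267]}
271 97
17 186
```

View pics/w9z.png

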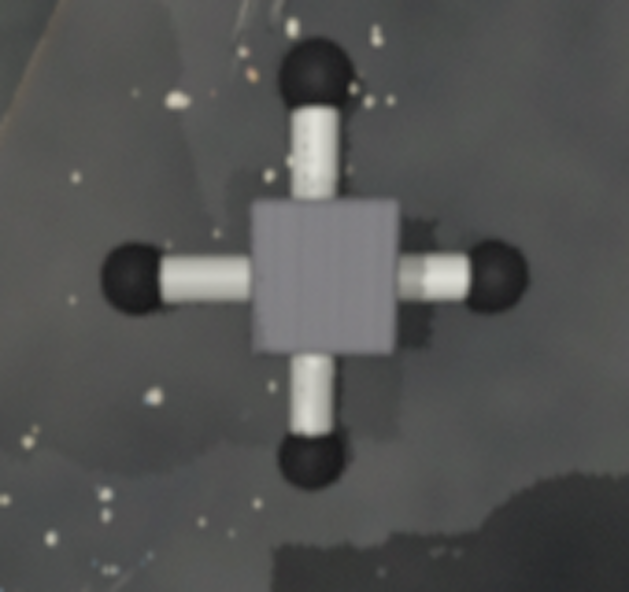

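Run:
```python
from h import *
K,f=load('w9.png'); Z=lambda u,v,z: ray(K,186+u/3.7,17+v/3.7,z)
cs=[Z(u,v,.06) for u,v in [(251,199),(399,199),(396,352),(254,353)]]
for i in range(4):
    d=cs[(i+1)%4]-cs[i]; print(np.linalg.norm(d).round(4),(np.degrees(np.arctan2(d[1],d[0]))%90).round(1))
print('hub',np.mean(cs,0))
bs=[Z(u,v,.012) for u,v in [(316,74),(497,277),(312,457),(135,278)]]
print('balls',np.mean(bs,0))
for i in (0,1):
    d=bs[i+2]-bs[i]; print(np.linalg.norm(d),(np.degrees(np.arctan2(d[1],d[0]))%90))
c=np.mean(cs,0); rel([c[0],c[1],.1],dn(31.0))
```

```text
0.035 30.8
0.0349 32.1
0.035 31.2
0.0351 32.1
hub [0.47391456 0.29259506 0.06      ]
balls [0.4740378  0.29301197 0.012     ]
0.10182526376843361 31.296467856254147
0.10215117658309907 30.95260384850195
tool delta [ 0.0192 -0.0853  0.0989]
turn units(5deg) [-0.004  0.017 -0.034] delta if turned first [ 0.0193 -0.0853  0.0989]
```

Call:
{"api": "send_rows", "payload": {"series": [[[0.006,-0.028,0.005],[0,0,0]],[[0.0065,-0.029,0.02],[0,0,0]],[[0.0065,-0.0285,0.034],[0,0,0]],[[0,0,0.04],[0,0,0]],[[0,0,0],[0,0,0]],[[0,0,0],[0,0,0]]]}}

```text
clock: 11.32
tcp_pos: [0.4742, 0.293, 0.1011]
orientation: [-3.028, -0.835, 0.001]
contact_force: [0.3, -0.2, 0.1]
grip_width: 0.0852
```

Run:
```python
from h import *
o=st(); rel([.474,.2927,.027],dn(31.2)); snap('wrist','w10.png')
```

```text
{'clock': 11.325, 'tcp_pos': [0.4742, 0.293, 0.1011], 'orientation': [-3.0282, -0.8346, 0.0007], 'contact_force': [0.2925, -0.1856, 0.135], 'grip_width': 0.0852, 'joints': [-0.1658, 0.5279, -0.6427, 1.9164, 0.4191, 0.8338, -0.493]}
tool delta [-0.0003  0.0002  0.0741]
turn units(5deg) [-0.007  0.003 -0.076] delta if turned first [-0.0003  0.0002  0.0741]
```

View pics/w10.png

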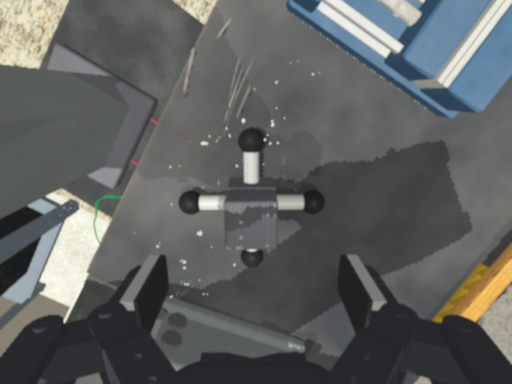

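Call:
{"api": "send_rows", "payload": {"series": [[[0,0,0.03],[0,0,0]],[[0,0,0.028],[0,0,0]],[[0,0,0.016],[0,0,0]],[[0,0,0],[0,0,0]],[[0,0,0],[0,0,0]]]}}

```text
clock: 12.0
tcp_pos: [0.474, 0.2935, 0.027]
orientation: [-3.028, -0.836, -0.0]
contact_force: [0.5, 1.4, -0.8]
grip_width: 0.0855
```

Call:
{"api": "send_rows", "payload": {"series": [[[0,0,0],[0,0,0]],[[0,0,0],[0,0,0]],[[0,0,0],[0,0,0]],[[0,0,0],[0,0,0]],[[0,0,0],[0,0,0]]], "fingers": 255, "grip_force": 60}}

```text
clock: 12.62
tcp_pos: [0.4735, 0.293, 0.0263]
orientation: [-3.028, -0.836, 0.002]
contact_force: [-1.4, -1.8, 5.4]
grip_width: 0.0352
```

Run:
```python
from h import *
o=st(); snap('wrist','w11.png')
```

```text
{'clock': 12.625, 'tcp_pos': [0.4735, 0.293, 0.0263], 'orientation': [-3.0282, -0.8361, 0.0018], 'contact_force': [-1.4428, -1.7855, 5.358], 'grip_width': 0.0352, 'joints': [-0.2245, 0.6335, -0.5723, 1.9536, 0.5172, 0.7041, -0.5741]}
```

View pics/w11.png

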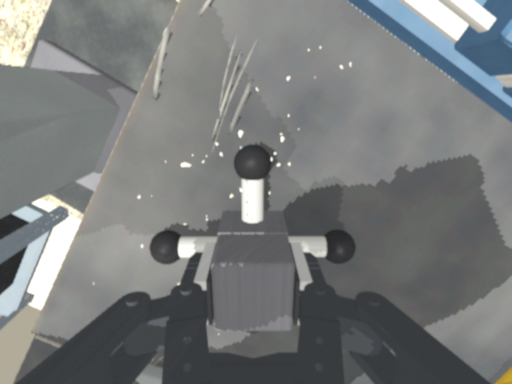

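Run:
```python
from h import *
K,f=load('w11.png'); o=r.get_obs(); Rc=R.from_rotvec(o['orientation'])
cs=[ray(K,u,v,.06) for u,v in [(214,262),(292,262),(295,329),(209,331)]]
for i in range(4): print(np.linalg.norm(cs[i]-cs[(i+1)%4]))
print(Rc.inv().apply(np.mean(cs,0)-o['tcp_pos']))
bs=[ray(K,u,v,.012) for u,v in [(167,247),(340,246)]]; print([Rc.inv().apply(b-o['tcp_pos']) for b in bs])
```

```text
0.03289092769514252
0.03536253210053758
0.03961034072245169
0.036604982174852675
[ 9.49274783e-05  5.30109949e-04 -3.37239155e-02]
[array([-0.05065355,  0.00182306,  0.01433359]), array([0.05201774, 0.00115631, 0.01421653])]
```

Call:
{"api": "send_rows", "payload": {"series": [[[0,0,-0.015],[0,0,0]],[[0,0,-0.03],[0,0,0]],[[0,0,-0.04],[0,0,0]],[[0,0,-0.04],[0,0,0]],[[0,0,-0.03],[0,0,0]],[[0,0,0],[0,0,0.95]],[[0,0,0],[0,0,0.95]],[[0,0,0],[0,0,0.95]],[[0,0,0],[0,0,0.93]],[[0,0,0],[0,0,0]],[[0,0,0],[0,0,0]]]}}

```text
clock: 14.05
tcp_pos: [0.4733, 0.2928, 0.1809]
orientation: [3.124, 0.33, -0.003]
contact_force: [-0.3, 0.8, -3.2]
grip_width: 0.0351
```

Run:
```python
from h import *
o=st(); rel([.5098,.1175,.18],dn(12))
```

```text
{'clock': 14.05, 'tcp_pos': [0.4733, 0.2928, 0.1809], 'orientation': [3.124, 0.3302, -0.003], 'contact_force': [-0.3446, 0.8142, -3.2212], 'grip_width': 0.0351, 'joints': [-0.1647, 0.4103, -0.6311, 1.8577, 0.2885, 0.9676, -0.7116]}
tool delta [-0.001   0.1791  0.0009]
turn units(5deg) [-0.     0.022  0.014] delta if turned first [-0.0007  0.1791  0.0009]
```

Call:
{"api": "send_rows", "payload": {"series": [[[0,0.03,0],[0,0,0]],[[0,0.045,0],[0,0,0]],[[0,0.045,0],[0,0,0]],[[0,0.04,0],[0,0,0]],[[-0.001,0.019,0],[0,0,0]],[[0,0,0],[0,0,0]],[[0,0,0],[0,0,0]]]}}

```text
clock: 14.92
tcp_pos: [0.5094, 0.1189, 0.181]
orientation: [-3.123, -0.33, 0.002]
contact_force: [-0.8, 0.6, -2.5]
grip_width: 0.0353
```

Run:
```python
from h import *
o=st(); rel([.5098,.1175,.135],dn(12)); snap('wrist','w12.png'); K,f=snap('side','s12.png')
cv2.imwrite('pics/s12z.png',cv2.resize(f[100:240,180:320],None,fx=4.2,fy=4.2,interpolation=cv2.INTER_CUBIC)[:,:,::-1])
```

```text
{'clock': 14.925, 'tcp_pos': [0.5094, 0.1189, 0.181], 'orientation': [-3.1234, -0.3302, 0.0024], 'contact_force': [-0.8194, 0.5615, -2.5364], 'grip_width': 0.0353, 'joints': [0.1444, 0.347, -0.5954, 1.9351, 0.2385, 0.9307, -0.3566]}
tool delta [0.0002 0.0015 0.046 ]
turn units(5deg) [-0.011  0.016  0.014] delta if turned first [0.0001 0.0015 0.046 ]
```

View pics/w12.png

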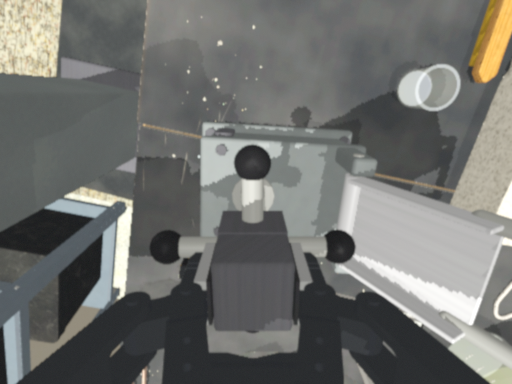

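View pics/s12z.png

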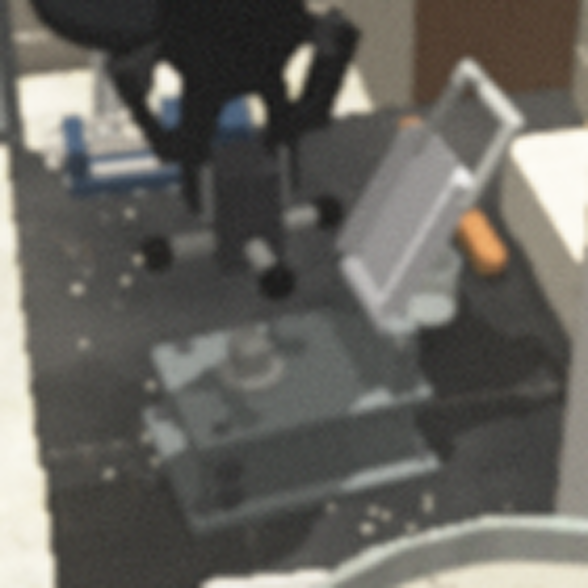

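Call:
{"api": "send_rows", "payload": {"series": [[[0,0.0015,0.02],[0,0,0]],[[0,0,0.02],[0,0,0]],[[0,0,0.008],[0,0,0]],[[0,0,0],[0,0,0]],[[0,0,0],[0,0,0]]]}}

```text
clock: 15.65
tcp_pos: [0.5104, 0.1167, 0.1335]
orientation: [-3.124, -0.328, 0.001]
contact_force: [-0.5, -0.2, -2.0]
grip_width: 0.0354
```

Run:
```python
from h import *
K,f=load('s12.png'); print(((proj(K,[.5098,.1168,.098])-[180,100]+.5)*4.2),((proj(K,[.5098,.1168,.072])-[180,100]+.5)*4.2))
o=st(); rel([.5098,.1175,.098],dn(12)); K,f=snap('side','s13.png')
cv2.imwrite('pics/s13z.png',cv2.resize(f[140:210,200:280],None,fx=8,fy=8,interpolation=cv2.INTER_CUBIC)[:,:,::-1])
K,f=snap('top','t13.png')
cv2.imwrite('pics/t13z.png',cv2.resize(f[150:240,190:290],None,fx=6,fy=6,interpolation=cv2.INTER_CUBIC)[:,:,::-1])
```

```text
[249.49866509 332.78712074] [251.18094771 367.71117895]
{'clock': 15.65, 'tcp_pos': [0.5104, 0.1167, 0.1335], 'orientation': [-3.1242, -0.3283, 0.0008], 'contact_force': [-0.4521, -0.1768, -2.0237], 'grip_width': 0.0354, 'joints': [0.1199, 0.41, -0.5692, 1.976, 0.2931, 0.8367, -0.401]}
tool delta [-0.0004 -0.0009  0.0355]
turn units(5deg) [-0.003  0.005 -0.001] delta if turned first [-0.0004 -0.0009  0.0355]
```

View pics/s13z.png

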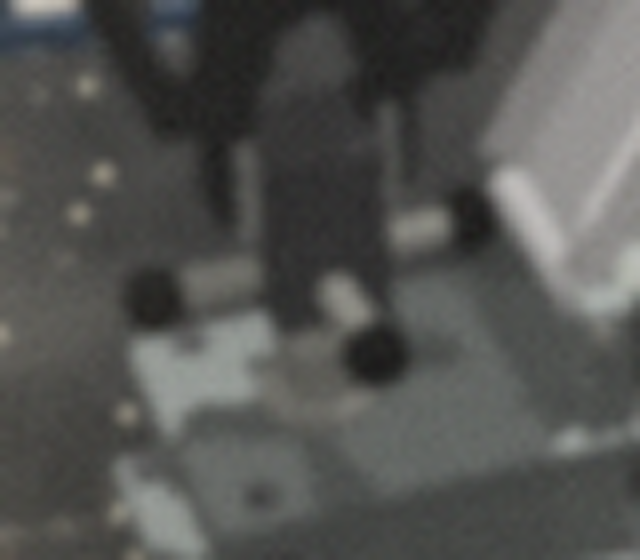

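Call:
{"api": "send_rows", "payload": {"series": [[[0,-0.001,0.006],[0,0,0]],[[0,0,0.006],[0,0,0]],[[0,0,0.005],[0,0,0]],[[0,0,0],[0,0,0]]]}}

```text
clock: 16.25
tcp_pos: [0.5094, 0.117, 0.1153]
orientation: [3.124, 0.328, -0.004]
contact_force: [-0.5, 0.1, -2.8]
grip_width: 0.0352
```

Call:
{"api": "send_rows", "payload": {"series": [[[0,0,0.005],[0,0,0]],[[0,0,0.005],[0,0,0]],[[0,0,0],[0,0,0]]]}}

```text
clock: 16.62
tcp_pos: [0.5094, 0.117, 0.1054]
orientation: [3.124, 0.328, -0.004]
contact_force: [0.2, -0.4, -3.4]
grip_width: 0.0353
```

Call:
{"api": "send_rows", "payload": {"series": [[[0,0,0.004],[0,0,0]],[[0,0,0.003],[0,0,0]],[[0,0,0.001],[0,0,0]],[[0,0,0],[0,0,0]]]}}

```text
clock: 17.12
tcp_pos: [0.5095, 0.117, 0.0983]
orientation: [3.124, 0.327, -0.003]
contact_force: [-2.9, -0.9, 4.0]
grip_width: 0.0357
```

Call:
{"api": "send_rows", "payload": {"series": [[[0,0,0.001],[0,0,0]],[[0,0,0],[0,0,0]]]}}

```text
clock: 17.38
tcp_pos: [0.5095, 0.1171, 0.0982]
orientation: [3.123, 0.327, -0.003]
contact_force: [-6.6, -2.7, 14.9]
grip_width: 0.0353
```

Run:
```python
from h import *
o=st(); K,f=snap('side','s14.png')
cv2.imwrite('pics/s14z.png',cv2.resize(f[130:210,200:290],None,fx=7,fy=7,interpolation=cv2.INTER_CUBIC)[:,:,::-1])
```

```text
{'clock': 17.375, 'tcp_pos': [0.5095, 0.1171, 0.0982], 'orientation': [3.1233, 0.3274, -0.0025], 'contact_force': [-6.616, -2.6752, 14.8558], 'grip_width': 0.0353, 'joints': [0.0936, 0.4604, -0.5444, 2.0019, 0.338, 0.7694, -0.4422]}
```

View pics/s14z.png

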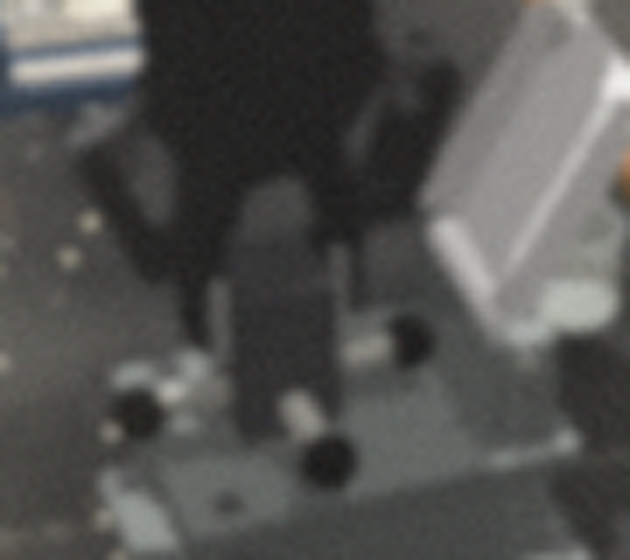

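Call:
{"api": "send_rows", "payload": {"series": [[[0,0,-0.001],[0,0,0]],[[0,0,0],[0,0,0]],[[0,0,0],[0,0,0]],[[0,0,-0.01],[0,0,0]],[[0,0,-0.02],[0,0,0]],[[0,0,-0.035],[0,0,0]],[[0,0,-0.04],[0,0,0]],[[-0.02,0,-0.03],[0,0,0]],[[-0.02,0.03,0],[0,0,0]],[[0,0.05,0],[0,0,0]],[[0,0,0],[0,0,0]],[[0,0,0],[0,0,0]]], "fingers": 85}}

```text
clock: 18.92
tcp_pos: [0.4873, 0.0311, 0.2333]
orientation: [-3.124, -0.327, 0.002]
contact_force: [-0.6, 1.1, -0.1]
grip_width: 0.0572
```

Run:
```python
from h import *
o=st(); K,f=snap('wrist','w15.png'); K,f=snap('side','s15.png')
cv2.imwrite('pics/s15z.png',cv2.resize(f[110:220,180:320],None,fx=5,fy=5,interpolation=cv2.INTER_CUBIC)[:,:,::-1])
snap('top','t15.png')
```

```text
{'clock': 18.925, 'tcp_pos': [0.4873, 0.0311, 0.2333], 'orientation': [-3.1241, -0.3274, 0.002], 'contact_force': [-0.6149, 1.0928, -0.0957], 'grip_width': 0.0572, 'joints': [0.323, 0.2175, -0.5833, 1.9557, 0.1402, 1.0092, -0.1157]}
```

View pics/w15.png

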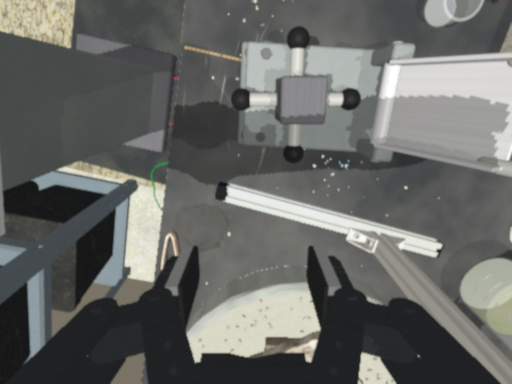

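View pics/s15z.png

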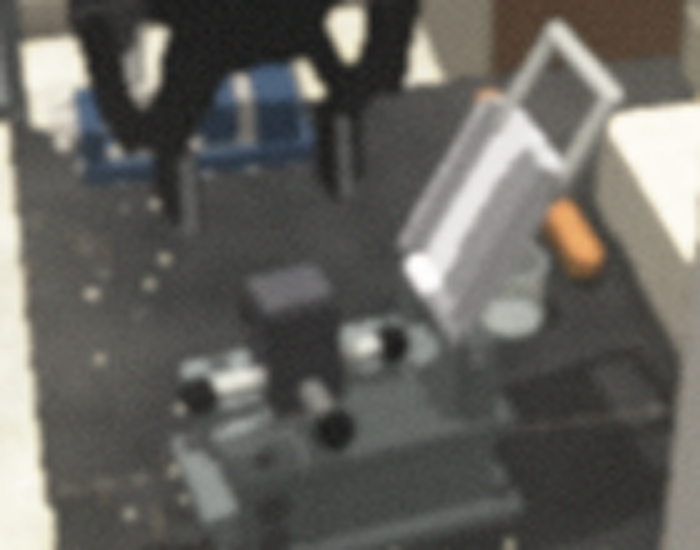

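View pics/t15.png

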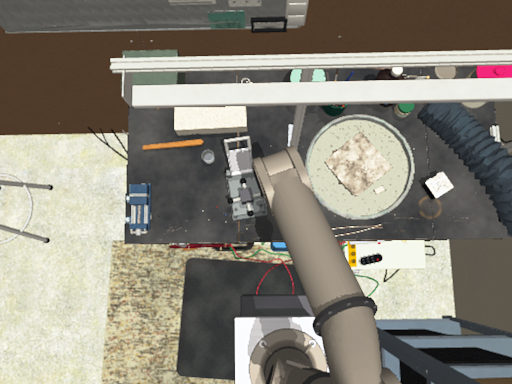

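Run:
```python
from h import *
K,f=load('w15.png'); S,_=load('s15.png')
cv2.imwrite('pics/w15z.png',cv2.resize(f[20:170,220:360],None,fx=4,fy=4,interpolation=cv2.INTER_CUBIC)[:,:,::-1])
print('expected hub top w',proj(K,[.5098,.1168,.132]),'if 5mm high',proj(K,[.5098,.1168,.137]))
print('expected side',(proj(S,[.5098,.1168,.132])-[180,110]+.5)*5,(proj(S,[.5098,.1168,.137])-[180,110]+.5)*5)
```

```text
expected hub top w [304.0367755  100.41621395] if 5mm high [305.08956988 100.57841504]
expected side [294.29607105 289.58049318] [293.88446257 281.03553274]
```

View pics/w15z.png

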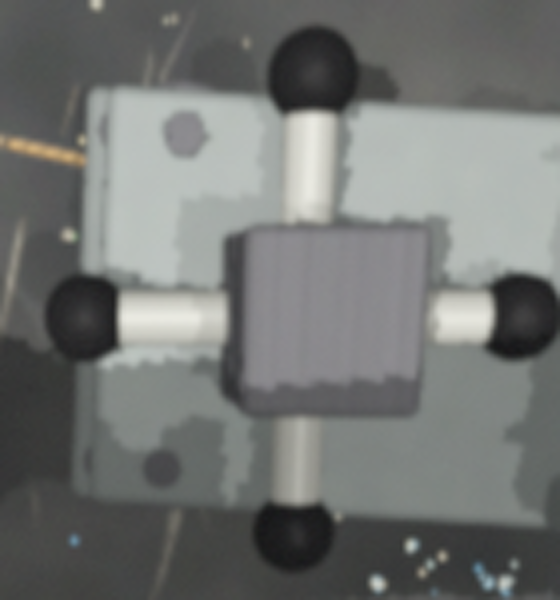

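Run:
```python
from h import *
st(); print(r.hand_in())
```

```text
{'clock': 19.075, 'tcp_pos': [0.4872, 0.032, 0.233], 'orientation': [-3.1237, -0.331, 0.0025], 'contact_force': [0.0248, -0.754, -0.1056], 'grip_width': 0.0572, 'joints': [0.3216, 0.2179, -0.5839, 1.9559, 0.1406, 1.009, -0.1156]}
the job is handed in; nothing more can be done
None
```

The mill is ready: the guard is open and staying open by itself, and the cross handle is fitted on the spindle. I handed the job in at about 19 s of the 59 s allowed.

- **Guard:** I gripped the pull bar and swung it up and over to about 2.0 rad. After I let go it stayed open, and pictures taken later still show it standing back past upright.
- **Handle:** I picked it up by its hub, turned it to match the spindle flats (about 12° in the world frame), and lowered it.
    - It slid over the spindle without resistance and stopped hard on the collar with about 15 N of push.
    - At the stop, the hub's underside was about 72 mm above the bench.
- **Last checks:**
    - In the final side view the top of the hub sits where it should if fully home, within about 1 mm.
    - The handle is level in the wrist view.
    - The gripper is clear, with no force reading beyond sensor noise.
    - The jar and brush look unmoved in the last pictures. I only saw part of the tongs, but the arm did not go near them after its first pass.
- **Disagreement:** My first rough reading of the handle from the top camera differed by about 5 mm from the wrist camera. I used the wrist reading, and the grip confirmed it.

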